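Tighten a bench clamp on a woodblock with its lift-and-turn lever

ROBOT

A 6-joint arm with a two-finger parallel gripper is mounted at the origin on the work surface. World frame = base frame: x ahead of the robot, y to its left, z up, the work surface at z = 0. Lengths are in m, angles in rad, forces in N, time in s.
With the tool pointing down it reaches from about 0.325 to 0.9 m from the base axis. Payload 3.5 kg.
Tool frame: the origin (TCP) lies midway between the tips of the shut fingers; the grasp point (between the pads) lies 19 mm behind it; z points along the fingers, y is the line along which they close (so a half turn about z gives the same grasp; the last joint's range is limited). The gripper opens to 85 mm and grips with 20 to 120 N. Pads are 22 mm wide; open, the fingers measure 114 mm over their backs; the gripper's body (76 mm by 85 mm) begins 54 mm behind the grasp point. The pads swing forward as they close: fully open they stand 13 mm farther back than shut.
Start: joints at [-1.419, 0.276, -0.026, 1.268, 0, 1.467], TCP at [0.158, -0.605, 0.231] pointing down, gripper open.
Joint ranges: [-3.12, 3.12], [-0.85, 1.88], [-1.08, 1.24], [-1.95, 2.15], [-1.57, 1.53], [-3.14, 3.14]. Speed limits (rad/s): [2.57, 2.57, 3.14, 3.14, 3.14, 3.14].

INTERFACE

Orientations are given as a unit quaternion [x, y, z, w].
In Python, from rig import r gives the robot as it stands.
- The arm moves only by the shell command python3 -m creep 'ROWS'. ROWS is JSON, a list of rows, each a list of 3 entries, a list of its own where there are three numbers: the shift along the tool's x, y, z normalised to -1 to 1, where 1 is 8 cm, then the turn, a rotation vector about the tool's x, y, z normalised to -1 to 1, where 1 is 1.5 rad, then the opening, from -1 (shut) to 1 (fully open), so that 0 is half open. A call has 1 to 8 rows; each row is the pose to reach, as a shift and turn from the pose commanded when the call began, along the tool's axes at that moment; what a row does not reach only later rows make up. A row lasts 1/12 s, in which the tool goes at most 41.7 mm and 7.16 degrees, less where a joint would pass 70% of its speed; a pose out of reach is approached as far as the arm can. A call with a number of a shift or a turn outside -1 to 1 is refused whole. A call with a gripper value outside its range is refused whole. The fingers move at their own pace and stop on an object; the grip force is fixed at half the most. Time passes only in rows, so rows that repeat a pose let the fingers close. It gives the time, the measured TCP pose, the force, the opening and the grip force at its end, in the units of the state.
- r.state(): the state, without advancing time (a new reading comes with each control period).
- r.camera(name): name is "scene" or "top" or "wrist"; returns the picture (384x512x3 uint8, red, green, blue); there is no depth.
- r.camera_info(name): a dict with "fx", "fy", "cx", "cy" (pixels), "distortion" ([k1, k2, p1, p2, k3] as OpenCV has them; the pictures are not rectified), "world_from_camera" (4x4, takes a point from camera to world coordinates); the wrist camera has in their place "T_tool_cam" (4x4, takes a point from camera to tool coordinates, whose origin is the TCP and whose axes are the flange's). Camera axes: x right, y down, z forward; pixel columns grow to the right and rows downward; lengths in m; the calibration is good to about 2 mm. A picture is of the moment at which its call begins: read the wrist's pose just before it. camera_info takes no time and is no camera call.
- r.close_job(): hands the job in; it is judged then, once.
The state is a dict: "time_s": time; "q": joint angles; "joint_velocities": joint speeds; "tau": joint torques, N m; "ee_pos": TCP position; "orientation": TCP orientation; "force": force on the tool from outside, world axes, zero at the start; "torque": the same for the moment, N m; "gripper_width": finger opening in m; "grasp_force": force on a finger pad.
Only numpy, scipy, OpenCV 4.12 (cv2) and the standard library are available. Lean on these libraries where they do the work, as an engineer would, in place of code of your own. Each camera call takes 0.05 s, during which the arm holds its last target. There are 200 camera calls.

TASK

Clamp the woodblock on the studio bench: turn the clamp's orange lever clockwise (seen from above), and when it meets its stop, lift it off its serrations, swing it back, let it drop in again and turn on, until the pad holds the block firmly: turning takes well over one and a half times the free-running push, but not more than twice, lest the wood be crushed. Leave the lever down in its serrations and let go; do not shift the block or disturb the other things on the bench.

Things in the scene. Friction and masses are not known exactly. Their poses are not given: they have to be found in the camera images.
- clamp: Green steel screw clamp bolted to the bench: base 215 x 190 x 10 mm, column at the back, head (top 91 mm up, nose 94 mm across) reaching over the block. Origin: on the bench, on the vertical screw axis; +x points to the column. Two 8 mm posts on the head, 40 mm from the axis, tops 140 mm up, stop the lever 0.85 rad either side of the clamp's -x direction, even when lifted.
- screw_top (a point): A fixed point on the vertical screw axis, 129 mm above the bench: the height of the grip bar's centre when the lever is down. The pad goes down 4.5 mm per rad that the screw turns clockwise. Free turning takes about 0.5 N m. The screw stays where it is left and turns either way with the engaged lever.
- lever_grip (a point): Centre of the orange lever's grip bar: straight, level, 14 mm wide, 18 tall, 66 long, its centre 88 mm from the axis; nothing under it for 35 mm. The point's -x axis points outwards along the bar, z up. The lever's end lies 132 mm from the axis. It starts down, engaged, 0.45 to 0.79 rad clockwise (from above) of the clamp's -x direction: the rest to the stop is far too little to clamp.
- lever (a joint): Lift of the lever, m: 0 down and engaged, 0.010 its upper end. A spring pushes it down with 4.5 N (down) to 7.5 N (up); it weighs 1.5 N more. Free of the serrations above 0.0038, which it also reads when let down tooth upon tooth; from there a slight turn lets the spring push it in. 16 rounded serrations: it engages every 0.393 rad, with up to 0.1 rad play under load.
- sleeve (a joint): Angle of the lever relative to the screw, rad, growing clockwise seen from above; 0 at the start. It changes only while the lever is lifted off the serrations; engaged positions are multiples of 0.393.
- screw (a joint): Angle of the screw, rad, growing clockwise from above; its zero is arbitrary. Push at the middle of the grip bar: free 3.5 to 6 N; with the pad on the block it climbs steeply, within 0.1 to 0.3 rad. Right is 2 to 4 N above free running (both read at rest between small steps); from about 5.5 N above it the wood is crushed. In all it needs about 0.2 to 1.5 rad beyond the first meeting with the stop.
- pad: The clamp's round black rubber pad, 32 mm across, under the head on the screw axis; it starts about 0.5 to 7 mm above the block and moves straight down. Origin: the nominal centre of its underside. The rubber is worn and seated differently each time: its true underside lies up to 2 mm above or below the origin, so contact has to be felt.
- block: The light wood block to be clamped, 140 x 110 x 20 mm, 0.25 kg, its top partly inked black with carved marks; origin: centre of its underside. It lies loose on a plywood board 10 mm thick on the clamp's base, its top about 40 mm above the bench, already in the right place under the pad.
- tube_blue: Bystander: blue paint tube, lying, about 100 x 34 x 18 mm; leave alone. Origin at the middle of its underside.
- tube_yellow: Bystander: yellow paint tube, lying, about 100 x 34 x 18 mm; leave alone. Origin at the middle of its underside.
- tape: Bystander: cardboard-coloured roll of tape, 90 mm across, 24 mm high; leave alone. Origin at the middle of its underside.
- ink_jar: Bystander: jar of crimson ink, 68 mm across, 75 mm tall; leave alone. Origin at the middle of its underside.
- palette_knife: Bystander: palette knife, 210 mm long, lying; leave alone. Origin at the middle of its underside.
- spare_block: Bystander: spare wood block 110 x 80 x 20 mm, inked red; leave alone. Origin at the middle of its underside.
- brush_jar: Bystander: amber glass jar with brushes, 84 mm across, about 290 mm tall; leave alone. Origin at the middle of its underside.
- cup: Bystander: white plastic cup, 72 mm across, 90 mm tall; leave alone. Origin at the middle of its underside.
There are look-alikes about, which are no part of the job. Leave any green or purple look-alike of the block alone.

How it is judged:
By the outcome, as a careful person would: the job done as asked, in the order asked, and still so for the second after the job is handed in, with the robot touching nothing.
It also fails if it takes over 64 s, if anything falls off the work surface, if the arm or the gripper's body presses on something with over 40 N, if the wrist force passes 120 N, or if a joint passes its speed limit or range.

## Working session

There is one attempt and no reset: what is moved stays moved. The work goes in short steps, Python scripts to look and compute and a shell command to move; the robot and the scene stay as the last step left them, time stands still between calls to the robot, and variables do not carry over. Pictures are saved under pics/ and viewed, at most 10 in all, crops included, and the job is handed in when it is done.

```bash
mkdir -p pics; ls; python3 - <<'E'
from rig import r
import cv2,numpy as np
s=r.state();print(s)
for n in("scene","top"):
    im=r.camera(n);cv2.imwrite(f"pics/{n}0.png",im[:,:,::-1]);print(n,r.camera_info(n))
print(r.camera_info("wrist"))
E
```

```text
pics
{'time_s': 0.0, 'q': array([-1.41934962e+00,  2.77149263e-01, -2.79286720e-02,  1.26799094e+00,
        5.40287325e-06,  1.46738089e+00]), 'joint_velocities': array([ 1.77553377e-03, -7.18307973e-04, -1.48545516e-04,  6.62517637e-04,
       -5.38896438e-05,  6.46787480e-04]), 'tau': array([ 1.31973480e-03, -4.45509839e+01,  2.95205158e+01,  1.64658768e-02,
        1.00927432e-04,  1.43181654e-05]), 'ee_pos': array([ 0.15743154, -0.60402281,  0.23012709]), 'orientation': array([ 9.91891002e-01,  1.27086384e-01, -2.45850658e-05, -1.13601130e-03]), 'force': array([-0.41564874, -0.9736975 ,  0.28048497]), 'torque': array([0.01684825, 0.00594583, 0.00763072]), 'grasp_force': 0.0, 'gripper_width': 0.08600071203688646}
scene {'fx': 384.49525297047296, 'fy': 384.49525297047296, 'cx': 259.0450480006782, 'cy': 198.93519300487333, 'distortion': array([-0.05174515,  0.        ,  0.        ,  0.        ,  0.        ]), 'world_from_camera': array([[-0.88116673,  0.35105556, -0.31670994,  0.9046781 ],
       [ 0.4724453 ,  0.67991038, -0.56081843,  0.70271387],
       [ 0.01845595, -0.64380267
[... 397 characters left out ...]
, -0.02690097, -0.00249539],
       [ 0.03052189, -0.13132428, -0.99086949,  1.30678518],
       [ 0.        ,  0.        ,  0.        ,  1.        ]])}
{'fx': 264.92960369687967, 'fy': 264.92960369687967, 'cx': 255.6997911839191, 'cy': 194.47987547011945, 'distortion': array([-0.05461469,  0.        ,  0.        ,  0.        ,  0.        ]), 'T_tool_cam': array([[-2.65910724e-04, -9.59137828e-01, -2.82939140e-01,
         7.17656952e-02],
       [ 9.99999159e-01, -6.14198617e-04,  1.14226200e-03,
        -8.67722145e-04],
       [-1.26936752e-03, -2.82938598e-01,  9.59137184e-01,
        -1.41793422e-01],
       [ 0.00000000e+00,  0.00000000e+00,  0.00000000e+00,
         1.00000000e+00]])}
```

View pics/scene0.png

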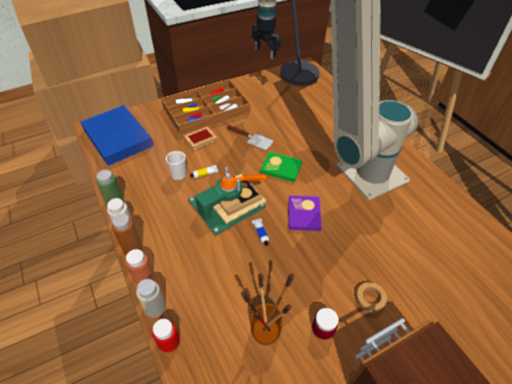

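View pics/top0.png

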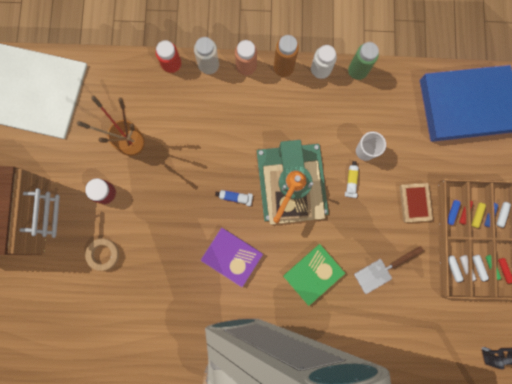

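The scene shows the clamp in the middle. In the top view the head is near (291,178), the column near (291,150), and the orange lever runs from (296,180) to (277,220). World +x is up and +y is left. Next I measure by colour.

```bash
cat > h.py <<'E'
from rig import r
import cv2,numpy as np
from scipy.spatial.transform import Rotation as R
def K(i):return np.array([[i['fx'],0,i['cx']],[0,i['fy'],i['cy']],[0,0,1.]])
def cam(n,s=None):
    i=r.camera_info(n)
    if n!="wrist":return i,i['world_from_camera']
    T=np.eye(4);T[:3,:3]=R.from_quat(s['orientation']).as_matrix();T[:3,3]=s['ee_pos'];return i,T@i['T_tool_cam']
def topl(px,z,i,W):
    p=cv2.undistortPoints(np.float64(px).reshape(-1,1,2),K(i),i['distortion']).reshape(-1,2)
    d=np.c_[p,np.ones(len(p))]@W[:3,:3].T;o=W[:3,3]
    return o+d*((z-o[2])/d[:,2])[:,None]
def proj(P,i,W):
    V=np.linalg.inv(W);return cv2.projectPoints(np.float64(P).reshape(-1,1,3),cv2.Rodrigues(V[:3,:3])[0],V[:3,3],K(i),i['distortion'])[0].reshape(-1,2)
def mask(im,h0,h1,s=150,v=80):return cv2.inRange(cv2.cvtColor(im,cv2.COLOR_RGB2HSV),(h0,s,v),(h1,255,255))
E
python3 - <<'E'
from h import *
im=cv2.imread('pics/top0.png')[:,:,::-1].copy();i,W=cam('top')
m=mask(im,5,14,190,150)[165:230,260:320];ys,xs=np.nonzero(m);px=np.c_[xs+260,ys+165]
P=topl(px,.135,i,W)[:,:2];c=P.mean(0);u=np.linalg.svd(P-c,full_matrices=False)[2][0];t=(P-c)@u
print(len(P),c,u,c+u*t.min(),c+u*t.max())
g=mask(im,70,90,80,40)[130:235,245:335];ys,xs=np.nonzero(g);G=topl(np.c_[xs+245,ys+130],.01,i,W)[:,:2];rr=cv2.minAreaRect(np.float32(G));print(rr,cv2.boxPoints(rr))
c=im[130:240,235:345];cv2.imwrite('pics/tc.png',cv2.resize(c,None,fx=5,fy=5,interpolation=cv2.INTER_CUBIC)[:,:,::-1])
E
```

```text
Traceback (most recent call last):
  File "h.py", line 10, in topl
    p=cv2.undistortPoints(np.float64(px).reshape(-1,1,2),K(i),i['distortion']).reshape(-1,2)
      ~~~~~~~~~~~~~~~~~~~^^^^^^^^^^^^^^^^^^^^^^^^^^^^^^^^^^^^^^^^^^^^^^^^^^^^^
cv2.error: OpenCV(4.12.0) /io/opencv/modules/calib3d/src/undistort.dispatch.cpp:347: error: (-215:Assertion failed) CV_IS_MAT(_src) && CV_IS_MAT(_dst) && (_src->rows == 1 || _src->cols == 1) && (_dst->rows == 1 || _dst->cols == 1) && _src->cols + _src->rows - 1 == _dst->rows + _dst->cols - 1 && (CV_MAT_TYPE(_src->type) == CV_32FC2 || CV_MAT_TYPE(_src->type) == CV_64FC2) && (CV_MAT_TYPE(_dst->type) == CV_32FC2 || CV_MAT_TYPE(_dst->type) == CV_64FC2) in function 'cvUndistortPointsInternal'
```

```bash
python3 - <<'E'
from h import *
im=cv2.imread('pics/top0.png')[:,:,::-1].copy();i,W=cam('top')
print(cv2.cvtColor(im,cv2.COLOR_RGB2HSV)[[215,205,190,180],[279,283,291,297]])
for s,v in((200,190),(180,190),):
  m=mask(im,4,13,s,v)[165:230,260:320];ys,xs=np.nonzero(m);px=np.c_[xs+260,ys+165]
  if len(px)<10: continue
  P=topl(px,.135,i,W)[:,:2];c=P.mean(0);u=np.linalg.svd(P-c,full_matrices=False)[2][0];t=(P-c)@u
  print(len(P),c,u,c+u*t.min(),c+u*t.max())
g=mask(im,65,95,80,40)[130:235,245:335];ys,xs=np.nonzero(g);G=topl(np.c_[xs+245,ys+130],.01,i,W)[:,:2];rr=cv2.minAreaRect(np.float32(G));print(rr,cv2.boxPoints(rr))
c=im[130:240,235:345];cv2.imwrite('pics/tc.png',cv2.resize(c,None,fx=5,fy=5,interpolation=cv2.INTER_CUBIC)[:,:,::-1])
E
```

```text
[[ 14 179 204]
 [ 14 179 207]
 [ 14 187 210]
 [ 10   9 174]]
28 [ 0.5260229  -0.10350584] [-0.93464663  0.35557794] [ 0.57823758 -0.12337044] [ 0.44781027 -0.07375054]
((0.6434175372123718, -0.12277407199144363), (0.09344447404146194, 0.14642348885536194), 30.47120475769043) [[ 0.56602234 -0.08336712]
 [ 0.64027447 -0.2095672 ]
 [ 0.72081274 -0.16218102]
 [ 0.6465606  -0.03598094]]
```

View pics/tc.png

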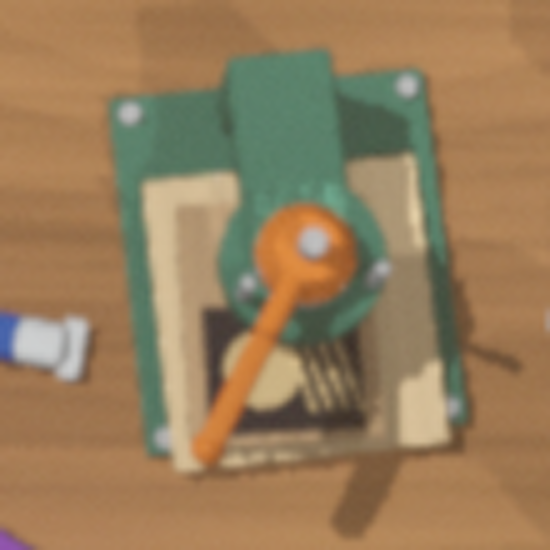

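The enlarged view shows: axis bolt at (297.8,178.4), posts at (284.4,187.6) and (310.8,184.0), lever end at (275.8,220.4), base bolts at crop (130,112), (407,85), (452,407), (163,438).

```bash
python3 - <<'E'
from h import *
i,W=cam('top')
def f(x,y,z):return topl([[235+x/5,130+y/5]],z,i,W)[0][:2]
b=[f(*p,.012) for p in((130,112),(407,85),(452,407),(163,438))]
print('bolts',b)
ex=(b[0]-b[3]+b[1]-b[2]);ex/=np.linalg.norm(ex);print('yaw',np.arctan2(ex[1],ex[0]))
ax=f(314,242,.15);p1=f(247,288,.14);p2=f(379,270,.14);tip=f(204,452,.135);print('axis',ax,p1,p2,np.linalg.norm(p1-ax),np.linalg.norm(p2-ax),'tip',tip,np.linalg.norm(tip-ax))
d=tip-ax;print('lever ang',np.arctan2(d[1],d[0]),'cw of -x:',-( (np.arctan2(d[1],d[0])-np.arctan2(-ex[1],-ex[0])+np.pi)%(2*np.pi)-np.pi))
m=(p1+p2)/2;e=(p2-p1);print('post dist',np.linalg.norm(e),'axis from posts',[m+ex*k for k in (.02,.025,.03)])
E
```

```text
bolts [array([ 0.65677826, -0.02974698]), array([ 0.67857615, -0.19391344]), array([ 0.48723878, -0.22208413]), array([ 0.46446004, -0.05387673])]
yaw 0.13548617549184502
axis [ 0.55852515 -0.12523536] [ 0.5345606  -0.09122405] [ 0.54629207 -0.16101983] 0.04160611026019005 0.03781767866724487 tip [ 0.44772226 -0.07068169] 0.12350458769467172
lever ang 2.6840847166319497 cw of -x: 0.5929941124496878
post dist 0.07077484176429913 axis from posts [array([ 0.56024305, -0.1234205 ]), array([ 0.56519723, -0.12274514]), array([ 0.57015141, -0.12206978])]
```

```bash

python3 -m creep '[[[0.696,-0.656,0],[0,0,-0.2025],0],[[0.696,-0.656,0],[0,0,-0.2025],0],[[0.696,-0.656,0],[0,0,-0.2025],0]]'
python3 -m creep '[[[0.861,-0.418,0],[0,0,-0.2025],0],[[0.861,-0.418,0],[0,0,-0.2025],0],[[0.861,-0.418,0],[0,0,-0.2025],0]]'
```

```text
time_s: 0.35
ee_pos: [0.2, -0.534, 0.2301]
orientation: [0.96, 0.28, 0.001, -0.003]
force: [0.1, 0.4, 0.1]
gripper_width: 0.0517
grasp_force: 0.0
time_s: 0.6
ee_pos: [0.2405, -0.4693, 0.2304]
orientation: [0.907, 0.422, 0.001, -0.003]
force: [-0.2, 1.1, -0.6]
gripper_width: 0.0426
grasp_force: 0.0
```

```bash

python3 -m creep '[[[0.946,-0.141,0],[0,0,-0.2025],0],[[0.946,-0.141,0],[0,0,-0.2025],0],[[0.946,-0.141,0],[0,0,-0.2025],0]]' | grep ee_pos
python3 -m creep '[[[0.945,0.149,0],[0,0,-0.2025],0],[[0.945,0.149,0],[0,0,-0.2025],0],[[0.945,0.149,0],[0,0,-0.2025],0]]' | grep ee_pos
python3 -m creep '[[[0.857,0.425,0],[0,0,-0.2025],0],[[0.857,0.425,0],[0,0,-0.2025],0],[[0.857,0.425,0],[0,0,-0.2025],0]]' | grep ee_pos
python3 -m creep '[[[0.69,0.662,0],[0,0,-0.2025],0],[[0.69,0.662,0],[0,0,-0.2025],0],[[0.69,0.662,0],[0,0,-0.2025],0]]' | grep ee_pos
python3 -m creep '[[[0.461,0.838,0],[0,0,-0.2025],0],[[0.461,0.838,0],[0,0,-0.2025],0],[[0.461,0.838,0],[0,0,-0.2025],0]]' |grep ee_pos
python3 -m creep '[[[0.188,0.937,0],[0,0,-0.2025],0],[[0.188,0.937,0],[0,0,-0.2025],0],[[0.188,0.937,0],[0,0,-0.2025],0],[[0.188,0.937,0],[0,0,-0.2025],0]]'
cat >> h.py <<'E'
def look(name):
    s=r.state();im=r.camera('wrist');cv2.imwrite(f'pics/{name}.png',im[:,:,::-1]);return s,im,*cam('wrist',s)
E
python3 - <<'E'
from h import *
s,im,i,W=look('w1');print(s['ee_pos'],s['orientation'],s['force'],s['torque'])
A=np.array([.562,-.124,.129]);a=2.684
print('pred grip px',proj([A,A+.088*np.array([np.cos(a),np.sin(a),0])],i,W))
E
```

```text
ee_pos: [0.2809, -0.4048, 0.2305]
ee_pos: [0.3215, -0.3404, 0.2306]
ee_pos: [0.3623, -0.2761, 0.2308]
ee_pos: [0.4032, -0.2117, 0.2309]
ee_pos: [0.4442, -0.1472, 0.231]
time_s: 2.18
ee_pos: [0.4836, -0.0851, 0.2308]
orientation: [0.224, 0.974, -0.0, -0.001]
force: [-0.1, 0.3, 0.3]
gripper_width: 0.0429
grasp_force: 0.0
[ 0.48355514 -0.08505245  0.23080523] [ 2.24430195e-01  9.74490025e-01 -1.44656151e-05 -5.27868030e-04] [-0.05714679  0.2993893   0.26156099] [0.02449528 0.01144681 0.04237886]
pred grip px [[254.82102075 274.3302721 ]
 [255.15205457 194.73784992]]
```

View pics/w1.png

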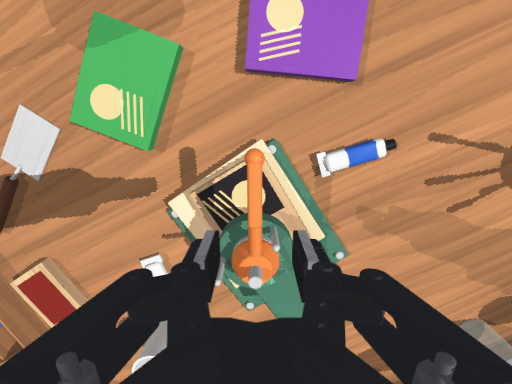

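The wrist view shows the lever upright in the image from the hub at about (256,262) to its tip at (254,150), with the fingers either side and the heading matching. I check the tip and axis positions against the known lengths.

```bash
python3 - <<'E'
from h import *
im=cv2.imread('pics/w1.png')[:,:,::-1].copy();s=r.state();i,W=cam('wrist',s)
m=mask(im,4,16,170,120);m[:140]=0;m[300:]=0;m[:,:225]=0;m[:,285:]=0
for y in range(144,300,8):
    x=np.nonzero(m[y])[0]
    if len(x):print(y,x.min(),x.max(),topl([[(x.min()+x.max())/2,y]],.138,i,W)[0][:2].round(4))
ys=np.nonzero(m)[0];print('tip',ys.min(),topl([[254.5,ys.min()]],.129,i,W)[0])
print('bolt',[topl([[255,283]],z,i,W)[0].round(4) for z in(.14,.15,.16)])
E
```

```text
152 247 261 [ 0.4444 -0.0683]
160 245 263 [ 0.4507 -0.0714]
168 247 261 [ 0.4572 -0.0746]
176 247 261 [ 0.4638 -0.0779]
184 248 261 [ 0.4707 -0.0808]
192 248 261 [ 0.4775 -0.0841]
200 248 261 [ 0.4845 -0.0875]
208 248 261 [ 0.4915 -0.091 ]
216 248 261 [ 0.4987 -0.0946]
224 248 261 [ 0.5061 -0.0982]
232 249 261 [ 0.5138 -0.1014]
240 248 262 [ 0.5214 -0.1052]
248 237 271 [ 0.5288 -0.1099]
256 233 277 [ 0.5372 -0.113 ]
264 232 278 [ 0.5453 -0.117 ]
272 236 275 [ 0.5539 -0.1206]
280 243 266 [ 0.5619 -0.1257]
tip 149 [ 0.44312909 -0.06721281  0.129     ]
bolt [array([ 0.5642, -0.1262,  0.14  ]), array([ 0.5579, -0.1231,  0.15  ]), array([ 0.5516, -0.12  ,  0.16  ])]
```

```bash

python3 -m creep '[[[0,-0.015,0.5],[0,0,0],0],[[0,-0.015,1],[0,0,0],0],[[0,-0.015,1],[0,0,0],0]]' | grep -E "ee_pos|force"
python3 -m creep '[[[0,0,0.25],[0,0,0],0],[[0,0,0.53],[0,0,0],0],[[0,0,0.53],[0,0,0],0]]'| grep -E "ee_pos|force"
python3 -m creep '[[[0,0,0],[0,0,0],-0.4],[[0,0,0],[0,0,0],-1],[[0,0,0],[0,0,0],-1],[[0,0,0],[0,0,0],-1],[[0,0,0],[0,0,0],-1]]'
python3 - <<'E'
from rig import r
for k in range(1):
    s=r.state();print(s['force'],s['torque'],s['ee_pos'],s['q'])
E
```

```text
ee_pos: [0.4754, -0.0863, 0.1438]
force: [-1.9, 0.3, -1.8]
grasp_force: 0.0
ee_pos: [0.4797, -0.0876, 0.1066]
force: [-1.3, 0.1, -0.6]
grasp_force: 0.0
time_s: 3.15
ee_pos: [0.4842, -0.0875, 0.1106]
orientation: [0.226, 0.974, 0.001, 0.002]
force: [0.3, 3.1, 3.0]
gripper_width: 0.013
grasp_force: 59.2
[0.3461545  3.07310318 2.97355798] [ 0.58983882 -0.27077896  0.3060079 ] [ 0.48424633 -0.08752426  0.11062089] [-0.31112617  0.13961043 -0.46943717  0.95855082  0.0014444   0.14508346]
```

```bash
cat >> h.py <<'E'
A=np.array([.562,-.124]);YAW=.1355
def rep():
    s=r.state();d=s['ee_pos'][:2]-A;rad=np.hypot(*d);u=d/rad;t=np.array([u[1],-u[0]]) # cw
    F=s['force'];Ft=-F[:2]@t;Fr=F[:2]@u
    th=(np.pi+YAW-np.arctan2(d[1],d[0])+np.pi)%(2*np.pi)-np.pi
    X=R.from_quat(s['orientation']).as_matrix()[:,0];tx=(np.pi+YAW-np.arctan2(X[1],X[0])+np.pi)%(2*np.pi)-np.pi
    M=-(np.cross(d,F[:2])+s['torque'][2])
    print('t%.2f th%.3f tool%.3f rad%.4f z%.4f | Ft%.2f Fr%.2f Fz%.2f Tz%.2f M/R %.2f w%.4f g%.0f'%(s['time_s'],th,tx,rad,s['ee_pos'][2],Ft,Fr,F[2],s['torque'][2],-M/.088 if 0 else -(-(M))/.088,s['gripper_width'],s['grasp_force']))
E
cat > rep.py <<'E'
import warnings;warnings.filterwarnings('ignore')
from h import rep;rep()
E
python3 rep.py
python3 -m creep '[[[-0.0014,0.0544,0],[0,0,0.0333],-1],[[-0.0054,0.1086,0],[0,0,0.0667],-1],[[-0.0054,0.1086,0],[0,0,0.0667],-1],[[-0.0054,0.1086,0],[0,0,0.0667],-1],[[-0.0054,0.1086,0],[0,0,0.0667],-1]]' >/dev/null; python3 rep.py
python3 -m creep '[[[-0.0014,0.0544,0],[0,0,0.0333],-1],[[-0.0014,0.0544,0],[0,0,0.0333],-1],[[-0.0014,0.0544,0],[0,0,0.0333],-1],[[-0.0014,0.0544,0],[0,0,0.0333],-1]]' >/dev/null; python3 rep.py
```

```text
t3.15 th0.574 tool0.592 rad0.0859 z0.1106 | Ft-2.93 Fr0.99 Fz2.97 Tz0.31 M/R -0.62 w0.0130 g59
t3.57 th0.670 tool0.690 rad0.0859 z0.1103 | Ft-2.50 Fr2.35 Fz4.94 Tz0.36 M/R -1.69 w0.0132 g60
t3.90 th0.719 tool0.740 rad0.0860 z0.1103 | Ft-1.11 Fr1.75 Fz6.57 Tz0.38 M/R -3.21 w0.0129 g60
```

```bash
sed -i 's/-M\/.088 if 0 else -(-(M))\/.088/-M\/.088/' h.py
python3 -m creep '[[[-0.001,0.06,-0.015],[0,0,0.02],-1],[[-0.001,0.06,-0.015],[0,0,0.02],-1],[[-0.001,0.06,-0.015],[0,0,0.02],-1],[[-0.001,0.06,-0.015],[0,0,0.02],-1]]' >/dev/null; python3 rep.py
python3 -m creep '[[[-0.001,0.0435,0],[0,0,0.0267],-1],[[-0.001,0.0435,0],[0,0,0.0267],-1],[[-0.001,0.0435,0],[0,0,0.0267],-1]]' >/dev/null; python3 rep.py
python3 -m creep '[[[-0.001,0.0435,0],[0,0,0.0267],-1],[[-0.001,0.0435,0],[0,0,0.0267],-1],[[-0.001,0.0435,0],[0,0,0.0267],-1]]' >/dev/null; python3 rep.py
```

```text
t4.23 th0.760 tool0.772 rad0.0859 z0.1106 | Ft4.31 Fr0.21 Fz3.71 Tz0.05 M/R 4.77 w0.0130 g59
t4.48 th0.803 tool0.812 rad0.0860 z0.1105 | Ft4.42 Fr-1.12 Fz3.73 Tz-0.05 M/R 3.71 w0.0136 g59
t4.73 th0.843 tool0.852 rad0.0860 z0.1104 | Ft5.43 Fr-1.26 Fz5.62 Tz-0.06 M/R 4.63 w0.0130 g59
```

```bash

python3 -m creep '[[[-0.001,0.0326,0],[0,0,0.02],-1],[[-0.001,0.0326,0],[0,0,0.02],-1],[[-0.001,0.0326,0],[0,0,0.02],-1]]' >/dev/null; python3 rep.py
python3 -m creep '[[[0,0.022,0],[0,0,0.0133],-1],[[0,0.022,0],[0,0,0.0133],-1],[[0,0.022,0],[0,0,0.0133],-1]]' >/dev/null; python3 rep.py
```

```text
t4.98 th0.864 tool0.881 rad0.0861 z0.1103 | Ft7.52 Fr-2.75 Fz6.20 Tz0.17 M/R 9.31 w0.0133 g60
t5.23 th0.874 tool0.900 rad0.0862 z0.1102 | Ft10.47 Fr-2.37 Fz6.03 Tz0.46 M/R 15.43 w0.0129 g61
```

```bash

python3 -m creep '[[[0,-0.0435,0],[0,0,-0.0333],-1],[[0,-0.0435,-0.05],[0,0,-0.0333],-1],[[0,-0.0435,-0.1],[0,0,-0.0333],-1],[[0,-0.0435,-0.1],[0,0,-0.0333],-1],[[0,-0.0435,-0.1],[0,0,-0.0333],-1]]' >/dev/null; python3 rep.py
```

```text
t5.65 th0.853 tool0.852 rad0.0859 z0.1170 | Ft2.99 Fr-6.64 Fz-5.55 Tz-0.18 M/R 0.83 w0.0129 g59
```

```bash

python3 -m creep '[[[-0.0068,-0.121,-0.01],[0,0,-0.0747],-1],[[-0.0272,-0.241,-0.01],[0,0,-0.15],-1],[[-0.0608,-0.3575,-0.01],[0,0,-0.2247],-1],[[-0.107,-0.469,-0.01],[0,0,-0.2993],-1],[[-0.166,-0.576,-0.01],[0,0,-0.3747],-1],[[-0.236,-0.675,-0.01],[0,0,-0.4493],-1],[[-0.317,-0.765,-0.01],[0,0,-0.524],-1],[[-0.317,-0.765,-0.01],[0,0,-0.524],-1]]' >/dev/null; python3 rep.py
```

```text
t6.32 th0.067 tool0.063 rad0.0857 z0.1174 | Ft1.92 Fr-3.98 Fz-8.22 Tz-0.23 M/R -0.78 w0.0130 g59
```

```bash

python3 -m creep '[[[-0.0068,-0.121,0],[0,0,-0.0747],-1],[[-0.0272,-0.241,0],[0,0,-0.15],-1],[[-0.0608,-0.3575,0],[0,0,-0.2247],-1],[[-0.107,-0.469,0],[0,0,-0.2993],-1],[[-0.166,-0.576,0],[0,0,-0.3747],-1],[[-0.236,-0.675,0],[0,0,-0.4493],-1],[[-0.322,-0.772,0],[0,0,-0.53],-1],[[-0.322,-0.772,0],[0,0,-0.53],-1]]' >/dev/null; python3 rep.py
python3 -m creep '[[[0,0,0.05],[0,0,0],-1],[[0,0,0.1],[0,0,0],-1],[[0,0,0.1],[0,0,0],-1],[[0,0,0.1],[0,0,0],-1]]' >/dev/null; python3 rep.py
```

```text
t6.98 th-0.723 tool-0.732 rad0.0853 z0.1169 | Ft2.86 Fr-2.09 Fz-7.77 Tz-0.18 M/R 0.71 w0.0132 g59
t7.32 th-0.722 tool-0.728 rad0.0855 z0.1113 | Ft1.99 Fr0.04 Fz-1.48 Tz-0.15 M/R 0.20 w0.0130 g60
```

```bash
sed -i "s/^    print('t%/    global PUSH;PUSH=-M\/.088\n    print('t%/" h.py
cat > rep.py <<'E'
import warnings,sys;warnings.filterwarnings('ignore')
import h;h.rep()
sys.exit(len(sys.argv)>1 and h.PUSH>float(sys.argv[1]))
E
python3 -m creep '[[[-0.0035,0.0864,0.01],[0,0,0.0533],-1],[[-0.0035,0.0864,0.01],[0,0,0.0533],-1],[[-0.0035,0.0864,0.01],[0,0,0.0533],-1]]' >/dev/null; python3 rep.py 5.8 &&
python3 -m creep '[[[-0.0035,0.0864,0],[0,0,0.0533],-1],[[-0.0035,0.0864,0],[0,0,0.0533],-1],[[-0.0035,0.0864,0],[0,0,0.0533],-1]]' >/dev/null; python3 rep.py 5.8 &&
python3 -m creep '[[[-0.0035,0.0864,0],[0,0,0.0533],-1],[[-0.0035,0.0864,0],[0,0,0.0533],-1],[[-0.0035,0.0864,0],[0,0,0.0533],-1]]' >/dev/null; python3 rep.py 5.8
```

```text
t7.57 th-0.647 tool-0.651 rad0.0857 z0.1110 | Ft1.88 Fr0.10 Fz0.88 Tz0.05 M/R 2.40 w0.0125 g60
t7.57 th-0.647 tool-0.651 rad0.0857 z0.1110 | Ft1.88 Fr0.10 Fz0.88 Tz0.05 M/R 2.40 w0.0125 g60
t7.57 th-0.647 tool-0.651 rad0.0857 z0.1110 | Ft1.88 Fr0.10 Fz0.88 Tz0.05 M/R 2.40 w0.0125 g60False
False
False
```

```bash
sed -i 's/sys.exit(len(sys.argv)>1 and h.PUSH>float(sys.argv\[1\]))/sys.exit(int(h.PUSH>float((sys.argv+["99"])[1])))/' rep.py
python3 -m creep '[[[-0.0035,0.0864,0],[0,0,0.0533],-1],[[-0.0035,0.0864,0],[0,0,0.0533],-1],[[-0.0035,0.0864,0],[0,0,0.0533],-1]]' >/dev/null; python3 rep.py 5.8 &&
python3 -m creep '[[[-0.0035,0.0864,0],[0,0,0.0533],-1],[[-0.0035,0.0864,0],[0,0,0.0533],-1],[[-0.0035,0.0864,0],[0,0,0.0533],-1]]' >/dev/null && python3 rep.py 5.8
```

```text
t7.82 th-0.568 tool-0.571 rad0.0858 z0.1108 | Ft1.07 Fr1.36 Fz2.67 Tz0.06 M/R 1.71 w0.0128 g60
t8.07 th-0.489 tool-0.492 rad0.0858 z0.1106 | Ft1.37 Fr2.32 Fz3.85 Tz0.07 M/R 2.17 w0.0130 g61
```

```bash

python3 -m creep '[[[-0.0035,0.0864,0],[0,0,0.0533],-1],[[-0.0035,0.0864,0],[0,0,0.0533],-1],[[-0.0035,0.0864,0],[0,0,0.0533],-1]]' >/dev/null; python3 rep.py 5.8 &&
python3 -m creep '[[[-0.0035,0.0864,0],[0,0,0.0533],-1],[[-0.0035,0.0864,0],[0,0,0.0533],-1],[[-0.0035,0.0864,0],[0,0,0.0533],-1],[[-0.0035,0.0864,0],[0,0,0.0533],-1],[[-0.0035,0.0864,0],[0,0,0.0533],-1]]' >/dev/null && python3 rep.py 5.8; python3 -c "
from h import *
print(r.state())"
```

```text
t8.32 th-0.409 tool-0.412 rad0.0859 z0.1105 | Ft1.43 Fr2.35 Fz4.78 Tz0.09 M/R 2.46 w0.0132 g61
t8.73 th-0.329 tool-0.332 rad0.0860 z0.1105 | Ft0.05 Fr2.15 Fz5.45 Tz0.12 M/R 1.37 w0.0133 g61
{'time_s': 8.7333, 'q': array([-4.49408610e-01,  1.74683933e-01, -4.27433054e-01,  9.68194856e-01,
       -4.46299427e-04, -9.16490225e-01]), 'joint_velocities': array([ 0.00034388, -0.00034199, -0.0003273 ,  0.00026917, -0.00207756,
       -0.00024662]), 'tau': array([  1.44267015, -32.45013714,  23.55336785,   0.05859107,
         0.61551701,   0.06463298]), 'ee_pos': array([ 0.48512872, -0.16252379,  0.11045939]), 'orientation': array([-2.31423587e-01,  9.72853028e-01, -3.25975539e-04,  4.70846190e-05]), 'force': array([-1.8981389 , -1.001921  ,  5.44790887]), 'torque': array([-0.37176111,  0.08012199,  0.11651203]), 'grasp_force': 60.74104964733124, 'gripper_width': 0.01330218666026199}
```

```bash

python3 -m creep '[[[-0.001,0.0435,0],[0,0,0.0267],-1],[[-0.001,0.0435,0],[0,0,0.0267],-1],[[-0.001,0.0435,0],[0,0,0.0267],-1]]' >/dev/null; python3 rep.py 5.8 &&
python3 -m creep '[[[-0.001,0.0435,0],[0,0,0.0267],-1],[[-0.001,0.0435,0],[0,0,0.0267],-1],[[-0.001,0.0435,0],[0,0,0.0267],-1]]' >/dev/null; python3 rep.py
python3 -m creep '[[[-0.0035,-0.0864,0],[0,0,-0.0533],-1],[[-0.0035,-0.0864,0],[0,0,-0.0533],-1],[[-0.0035,-0.0864,0],[0,0,-0.0533],-1]]' >/dev/null; python3 rep.py 
python3 -m creep '[[[-0.0035,-0.0864,0],[0,0,-0.0533],-1],[[-0.0035,-0.0864,0],[0,0,-0.0533],-1],[[-0.0035,-0.0864,0],[0,0,-0.0533],-1]]' >/dev/null; python3 rep.py
python3 -m creep '[[[-0.001,-0.0435,0],[0,0,-0.0267],-1],[[-0.001,-0.0435,0],[0,0,-0.0267],-1],[[-0.001,-0.0435,0],[0,0,-0.0267],-1]]' >/dev/null; python3 rep.py
```

```text
t8.98 th-0.291 tool-0.292 rad0.0860 z0.1105 | Ft2.60 Fr2.77 Fz4.20 Tz0.13 M/R 4.01 w0.0129 g61
t9.23 th-0.250 tool-0.252 rad0.0860 z0.1105 | Ft2.59 Fr2.23 Fz4.83 Tz0.15 M/R 4.25 w0.0130 g61
t9.48 th-0.327 tool-0.331 rad0.0860 z0.1104 | Ft-0.24 Fr2.08 Fz6.50 Tz-0.07 M/R -1.07 w0.0130 g61
t9.73 th-0.404 tool-0.410 rad0.0860 z0.1104 | Ft0.21 Fr3.26 Fz7.42 Tz-0.16 M/R -1.57 w0.0129 g61
t9.98 th-0.442 tool-0.450 rad0.0860 z0.1104 | Ft0.02 Fr3.06 Fz5.82 Tz-0.28 M/R -3.17 w0.0129 g61
```

```bash

python3 -m creep '[[[-0.007,0.129,0],[0,0,0.08],-1],[[-0.0217,0.216,0],[0,0,0.1333],-1],[[-0.0217,0.216,0],[0,0,0.1333],-1]]' >/dev/null; python3 rep.py 5.8 &&
python3 -m creep '[[[-0.0005,0.0324,0],[0,0,0.02],-1],[[-0.002,0.0649,0],[0,0,0.04],-1],[[-0.0044,0.0972,0],[0,0,0.06],-1],[[-0.0044,0.0972,0],[0,0,0.06],-1]]' >/dev/null && python3 rep.py 5.8 &&
python3 -m creep '[[[-0.0005,0.0324,0],[0,0,0.02],-1],[[-0.002,0.0649,0],[0,0,0.04],-1],[[-0.0044,0.0972,0],[0,0,0.06],-1],[[-0.0044,0.0972,0],[0,0,0.06],-1]]' >/dev/null && python3 rep.py 5.8 &&
python3 -m creep '[[[-0.001,0.0435,0],[0,0,0.0267],-1],[[-0.001,0.0435,0],[0,0,0.0267],-1],[[-0.001,0.0435,0],[0,0,0.0267],-1]]' >/dev/null && python3 rep.py 5.8 &&
python3 -m creep '[[[-0.001,0.0435,0],[0,0,0.0267],-1],[[-0.001,0.0435,0],[0,0,0.0267],-1],[[-0.001,0.0435,0],[0,0,0.0267],-1]]' >/dev/null && python3 rep.py 5.8 &&
python3 -m creep '[[[-0.001,0.0435,0],[0,0,0.0267],-1],[[-0.001,0.0435,0],[0,0,0.0267],-1],[[-0.001,0.0435,0],[0,0,0.0267],-1]]' >/dev/null && python3 rep.py 5.8
```

```text
t10.23 th-0.244 tool-0.249 rad0.0860 z0.1106 | Ft3.84 Fr3.41 Fz5.19 Tz-0.06 M/R 3.07 w0.0127 g61
t10.57 th-0.160 tool-0.161 rad0.0860 z0.1106 | Ft3.39 Fr2.32 Fz5.35 Tz0.11 M/R 4.53 w0.0129 g61
t10.90 th-0.072 tool-0.071 rad0.0860 z0.1105 | Ft3.91 Fr3.07 Fz5.01 Tz0.19 M/R 6.00 w0.0127 g61
```

```bash

python3 -m creep '[[[-0.001,0.0435,0],[0,0,0.022],-1],[[-0.001,0.0435,0],[0,0,0.022],-1],[[-0.001,0.0435,0],[0,0,0.022],-1]]' >/dev/null && python3 rep.py 6.5 &&
python3 -m creep '[[[-0.001,0.0435,0],[0,0,0.022],-1],[[-0.001,0.0435,0],[0,0,0.022],-1],[[-0.001,0.0435,0],[0,0,0.022],-1]]' >/dev/null && python3 rep.py 6.5 &&
python3 -m creep '[[[-0.001,0.0435,0],[0,0,0.0267],-1],[[-0.001,0.0435,0],[0,0,0.0267],-1],[[-0.001,0.0435,0],[0,0,0.0267],-1]]' >/dev/null && python3 rep.py 6.5
```

```text
t11.15 th-0.038 tool-0.038 rad0.0860 z0.1106 | Ft5.51 Fr3.39 Fz5.52 Tz0.19 M/R 7.57 w0.0130 g61
```

```bash
for k in 1 2 3; do python3 -m creep '[[[0,0,0],[0,0,0],-1],[[0,0,0],[0,0,0],-1]]' >/dev/null; python3 rep.py; done
```

```text
t11.32 th-0.038 tool-0.038 rad0.0860 z0.1106 | Ft5.27 Fr3.01 Fz4.76 Tz0.17 M/R 7.03 w0.0132 g61
t11.48 th-0.038 tool-0.038 rad0.0860 z0.1106 | Ft5.63 Fr3.59 Fz5.05 Tz0.22 M/R 8.00 w0.0128 g61
t11.65 th-0.038 tool-0.038 rad0.0860 z0.1106 | Ft5.02 Fr2.67 Fz5.28 Tz0.24 M/R 7.62 w0.0133 g61
```

```bash

python3 -m creep '[[[0,-0.022,0],[0,0,-0.017],-1],[[0,-0.022,0],[0,0,-0.017],-1],[[0,-0.022,0],[0,0,-0.017],-1]]' >/dev/null; python3 rep.py
python3 -m creep '[[[0,-0.022,0],[0,0,-0.01],0],[[0,-0.022,0],[0,0,-0.01],0],[[0,-0.022,0],[0,0,-0.01],0],[[0,-0.022,0],[0,0,-0.01],0]]' >/dev/null; python3 rep.py
python3 -m creep '[[[0,0,-0.2],[0,0,0],0],[[0,0,-0.6],[0,0,0],0],[[0,0,-1],[0,0,0],0],[[0,0,-1],[0,0,0],0]]' >/dev/null; python3 rep.py
python3 -m creep '[[[0,0,-0.5],[0,0,0],0],[[0,0,-0.5],[0,0,0],0],[[0,0,-0.5],[0,0,0],0],[[0,0,-0.5],[0,0,0],0]]' >/dev/null; python3 rep.py
python3 - <<'E'
from h import *
s,im,i,W=look('w2')
t=r.camera('top');c=np.vstack([im,cv2.resize(t[110:260,195:395],(512,384))])
cv2.imwrite('pics/end.png',cv2.resize(c,(400,600))[:,:,::-1])
E
```

```text
t11.90 th-0.058 tool-0.063 rad0.0860 z0.1106 | Ft4.52 Fr3.55 Fz4.96 Tz-0.07 M/R 3.65 w0.0131 g61
t12.23 th-0.049 tool-0.077 rad0.0868 z0.1093 | Ft-0.58 Fr-0.68 Fz-0.07 Tz-0.05 M/R -1.16 w0.0431 g0
t12.57 th-0.083 tool-0.077 rad0.0827 z0.1960 | Ft1.41 Fr-0.55 Fz0.07 Tz0.04 M/R 1.79 w0.0432 g0
t12.90 th-0.056 tool-0.077 rad0.0863 z0.2298 | Ft-0.28 Fr0.62 Fz-0.53 Tz0.05 M/R 0.30 w0.0428 g0
```

View pics/end.png

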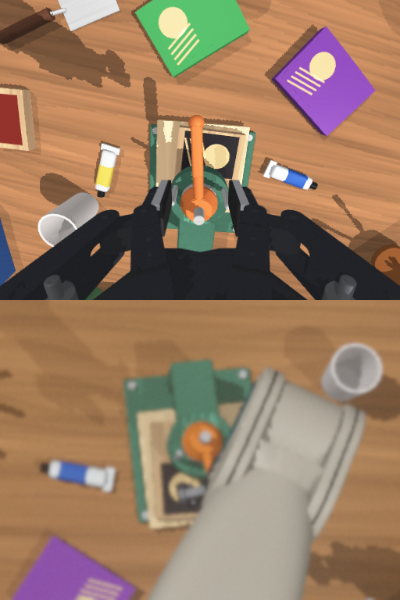

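The combined picture shows the lever at about (197,160), free between the open fingers. The block is still in its place under the head, and the tubes, cup and other things look undisturbed.

```bash
python3 -c "
from rig import r
print(r.close_job())"
```

```text
the job is handed in; nothing more can be done
None
```

The block is clamped and the job handed in at about 13 s: turning takes about 7.5 N at the grip against about 4.3 N free (about 1.75 times). By the height and force readings at release the lever is down in its serrations; the gripper has let go and stands clear, and in the last pictures the block and the other things in view look unmoved.

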